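# Make up two ingredient caddies from the stock

### The job

Make up the two ingredient caddies for the cooking from the row of stock standing behind them. The long caddy is the dressing kit: put the lemon in its rectangular bay, stand the stout black-capped jar in its large round well and the slim shaker in its small round well; the short caddy is the roasting kit: put the garlic bulb in its rectangular bay and stand the carton in its oblong slot. Set each thing down upright on the caddy's floor (the lemon and garlic may lie as they like), do not drop or tip anything, and leave the tall spice jar and the bowl where they stand.

Things in the scene. Friction and masses are not known exactly. Their poses are not given: they have to be found in the camera images.
- caddy_long: LONG two-tier wooden caddy, 260 x 122 mm. Three openings in its deck, all at x = 0: bay 104 (x) by 88 (y) mm centred at y = +66 mm; large round well 64 mm across at y = -20 mm; small round well 50 mm across at y = -87 mm. Floor 8 mm, deck top 34 mm, end grips 64 mm above the worktop. Origin: centre of the underside; x across, y lengthwise, z up. Immovable.
- caddy_short: SHORT two-tier wooden caddy, 210 x 122 mm. Two openings in its deck, both at x = 0: bay 104 (x) by 88 (y) mm centred at y = +43 mm; oblong slot 54 (x) by 74 (y) mm centred at y = -49 mm. Floor 8 mm, deck top 34 mm, end grips 64 mm above the worktop. Origin: centre of the underside; x across, y lengthwise, z up. Immovable.
- lemon: A yellow lemon lying on its side, 71 mm long (its own x), 53 mm across (y), 54 mm high; at the start its x lies level. Origin at the underside in the middle, 27 mm below its centre. It can roll. Grip it across y at mid height or just below (fingertips about 19 mm above its underside). 90 g.
- garlic: A white garlic bulb, pointed at the top, about 54 mm across, 52 mm high, widest in the lower half; grip it low, fingertips about 12 mm above its underside. Origin at the centre of its underside, z up. About 30 g. The row of stock runs along the worktop's front edge, world direction (0.26, 0.97), with neighbours as near as 85 mm centre to centre.
- broad_jar: A stout straight-sided jar with a wide black cap, 47 mm across, 92 mm high, firm up to 87 mm. Origin at the centre of its underside, z up. About 0.2 kg.
- slim_shaker: The slimmest thing in the stock: a small cream shaker with a red cap, 35 mm across, 88 mm high. It is firm for gripping up to 74 mm above its underside. Origin at the centre of its underside, z up. About 0.2 kg.
- carton: A small upright white and blue carton, 40 mm (its own x) by 57 mm (its own y), 84 mm high. Origin at the centre of its underside, z up. About 40 g.
- spice_jar: A tall spice jar with a red cap, 46 mm across, 104 mm high, at the right-hand end of the row of stock (others stand far back by the wall). Not part of either kit. Origin at the centre of its underside, z up.
- rice_bowl: A white china bowl, 121 mm across, 53 mm high, standing to the right of the two caddies. Not part of either kit. Origin at the centre of its underside, z up.
Mind the look-alikes: they are no part of the job. Several things have the shape of the rice_bowl; the one meant has the colours described above. What is shaped like the broad_jar but green or turquoise is not meant.

How it is judged:
By the outcome, as a careful person would: the job done as asked, in the order asked, and still so for the second after the job is handed in, with the robot touching nothing.
It also fails if it takes over 141 s, if anything falls off the work surface, if the arm or the gripper's body presses on something with over 40 N, if the wrist force passes 120 N, or if a joint passes its speed limit or range.

### The arm

A 7-joint arm with a two-finger parallel gripper is mounted at the origin on a cart in front of the work surface, level with it; the furniture and walls round the work are solid. World frame = base frame: x ahead of the robot, y to its left, z up, the work surface at z = 0. Lengths are in m, angles in degrees, forces in N, time in s.
With the tool pointing down it reaches from about 0.4 to 0.875 m from the base axis. Payload 4.4 kg.
Tool frame: the origin (TCP) lies midway between the tips of the shut fingers; the grasp point (between the pads) lies 19 mm behind it; z points along the fingers, y is the line along which they close (so a half turn about z gives the same grasp; the last joint's range is limited). The gripper opens to 85 mm and grips with 20 to 120 N. Pads are 22 mm wide; open, the fingers measure 114 mm over their backs; the gripper's body (76 mm by 85 mm) begins 54 mm behind the grasp point. The pads swing forward as they close: fully open they stand 13 mm farther back than shut.
Start: joints at [67.391, 36.005, 2.206, 86.941, -1.547, 57.084, -1.146], TCP at [0.21, -0.615, 0.231] pointing down, gripper open.
Joint ranges: [-175.42, 175.42], [-21.48, 121.26], [-71.46, 75.88], [10.55, 141.38], [-63.04, 243.04], [13.31, 113.54], [-168.57, 168.57]. Speed limits (degrees/s): [147.25, 147.25, 180, 180, 180, 180, 180].

### API

Orientations are given as [roll, pitch, yaw] about the fixed x, y, z axes, in that order (R = Rz(yaw) Ry(pitch) Rx(roll)).
In Python, from station import arm gives the robot as it stands.
- The arm moves only by the tool carry_out, never from a script. Its argument "commands" is text: rows parted by semicolons, each of 5 numbers parted by spaces: the finger opening in mm, from 0 to 85.4, then the shift along the tool's x, y, z as a fraction of full scale, then the turn about the tool's z as a fraction of full scale. In form: grip tx ty tz roll; .... A call has 1 to 5 rows; each row is the pose to reach, as a shift and turn from the pose commanded when the call began, along the tool's axes at that moment, turning the shorter way round; what a row does not reach only later rows make up. Full scale, the value 1, is 150 mm for a shift and 2 pi rad for a turn. A row lasts 1/12 s, in which the tool goes at most 41.7 mm and 7.16 degrees, less where a joint would pass 70% of its speed; a pose out of reach is approached as far as the arm can. A call with a number of a shift or a turn outside -1 to 1 is refused whole. A call with a gripper value outside its range is refused whole. The fingers move at their own pace and stop on an object; "force" is the grip in N (left out, the last holds). Time passes only in rows, so rows that repeat a pose let the fingers close. It gives the time, the measured TCP pose, the force, the opening and the grip force at its end, in the units of the state.
- arm.observe(): the state, without advancing time (a new reading comes with each control period).
- arm.grab_frame(name): name is "scene" or "side" or "wrist"; returns (picture, depth): 420x560x3 uint8, red, green, blue; 420x560 float32, m along the optical axis (not along the pixel's ray), 0 where there is no reading.
- arm.get_calibration(name): a dict with "intrinsics" (3x3 intrinsics, pixels), "dist_coeffs" ([k1, k2, p1, p2, k3] as OpenCV has them; the pictures are not rectified), "R" (3x3) and "t" (3): a world point X has camera coordinates R X + t. Camera axes: x right, y down, z forward; pixel columns grow to the right and rows downward; lengths in m; the calibration is good to about 2 mm. A picture is of the moment at which its call begins: read the wrist's pose just before it. get_calibration takes no time and is no camera call; for the wrist camera it gives the pose at the moment of the call.
- arm.finish_job(): hands the job in; it is judged then, once.
The state is a dict: "time": time; "joint_positions": joint angles; "qd": joint speeds; "effort": joint torques, N m; "eef_pos": TCP position; "orientation": TCP orientation; "wrist_force": force on the tool from outside, world axes, zero at the start; "torque": the same for the moment, N m; "gripper_width": finger opening in m; "grasp_force": force on a finger pad.
Only numpy, scipy, OpenCV 4.12 (cv2) and the standard library are available. Lean on these libraries where they do the work, as an engineer would, in place of code of your own. Each camera call takes 0.05 s, during which the arm holds its last target. There are 200 camera calls.

## Working session

There is one attempt and no reset: what is moved stays moved. The work goes in short steps, Python scripts to look and compute and a tool call to move; the robot and the scene stay as the last step left them, time stands still between calls to the robot, and variables do not carry over. Pictures are saved under pics/ and viewed, at most 14 in all, crops included, and the job is handed in when it is done.

Besides the shell and the picture viewer there is one more tool, called after ">>>" as a command line: name --argument value ..., lists and objects as JSON in quotes. carry_out: Moves the arm, as the interface text tells. Shift numbers are shares of 150 mm and turn numbers shares of 2 pi rad, none past 1 either way. Its arguments: {"type":"object","properties":{"commands":{"type":"string"},"force":{"type":"number"}},"required":["commands"]}

```bash
mkdir -p pics; ls
python3 - <<'E'
from station import arm
import cv2
for n in("scene","side"):
    p,d=arm.grab_frame(n); cv2.imwrite(f"pics/{n}0.png",p[:,:,::-1])
    import numpy as np; np.savez(f"{n}0.npz",p=p,d=d)
    c=arm.get_calibration(n); print(n,c)
print(arm.observe())
E
```

```text
pics
scene {'intrinsics': array([[438.36502827,   0.        , 280.26279686],
       [  0.        , 438.36502827, 205.64472775],
       [  0.        ,   0.        ,   1.        ]]), 'dist_coeffs': array([0.00100762, 0.        , 0.        , 0.        , 0.        ]), 'R': array([[ 6.26003362e-01, -7.79820244e-01,  4.21776696e-04],
       [-3.56331054e-01, -2.86526983e-01, -8.89342717e-01],
       [ 6.93648305e-01,  5.56581239e-01, -4.57241024e-01]]), 't': array([-0.52252538,  0.13448925,  0.94178479])}
side {'intrinsics': array([[465.64970162,   0.        , 277.71051167],
       [  0.        , 465.64970162, 212.47731068],
       [  0.        ,   0.        ,   1.        ]]), 'dist_coeffs': array([-0.07941141,  0.        ,  0.        ,  0.        ,  0.        ]), 'R': array([[ 0.35102392, -0.93621065,  0.01708298],
       [-0.70452544, -0.27608498, -0.65377442],
       [ 0.61678692,  0.21745507, -0.75649665]]), 't': array([-0.4034941 ,  0.35184898,  1.00825114])}
{'time': 0.1, 'joint_positions': array([67.391196  , 36.05348277,  2.20341674, 86.98885226, -1.54572481,
       57.08507395, -1.14620367]), 'qd': array([ 0.12154622, -0.18799932,  0.00955999, -0.08019984, -0.108581  ,
        0.00108009, -0.03066434]), 'effort': array([ 3.48380359e-03, -5.64533830e+01,  1.23080358e+00, -1.93974906e+01,
        1.13804138e-02,  5.40438050e-03, -4.10757559e-05]), 'eef_pos': array([ 0.20972667, -0.61465096,  0.23049071]), 'orientation': array([-1.79902317e+02,  2.42338267e-03,  1.88386141e+01]), 'wrist_force': array([-0.81571463, -0.32173749,  0.46682619]), 'torque': array([ 0.00263775, -0.01232187, -0.00211308]), 'grasp_force': 0.0, 'gripper_width': 0.08515139057991547}
```

View pics/scene0.png

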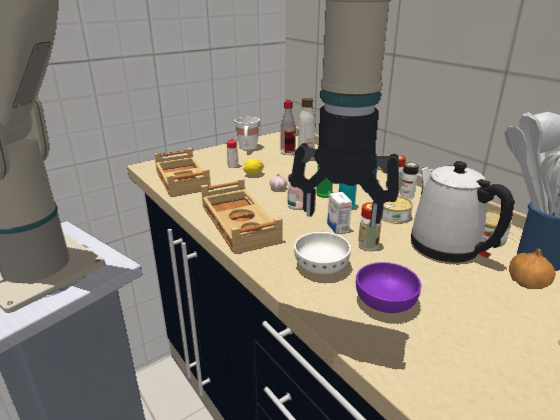

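View pics/side0.png

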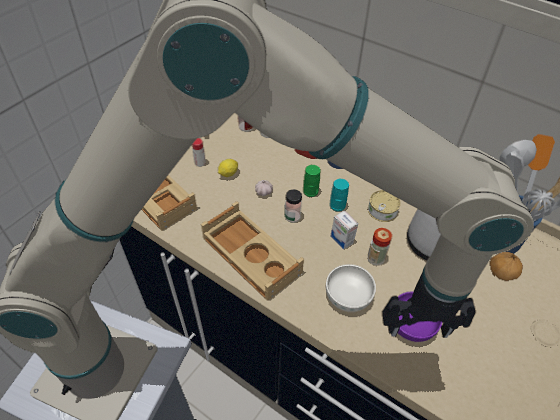

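The scene view, left to right: shaker (232,153), lemon (254,168), garlic (279,184), black-capped jar (295,198), carton (340,213), spice jar (369,226) and white bowl (322,252). The short caddy is at (180,170) and the long caddy at (240,212). The look-alikes are the green jar (325,185), turquoise jar (347,192), red-capped jars (407,180) and purple bowl (388,288). Next I'll build a bird's-eye map from both depth images.

```bash
cat > h.py <<'E'
import numpy as np, cv2
from station import arm
def cloud(p,d,c):
    h,w=d.shape; v,u=np.mgrid[:h,:w]
    uv=np.stack([u,v],-1).reshape(-1,1,2).astype(np.float64)
    n=cv2.undistortPoints(uv,c["intrinsics"],c["dist_coeffs"])[:,0]
    z=d.reshape(-1).astype(float); X=np.c_[n*z[:,None],z]
    W=(X-c["t"])@c["R"]; ok=z>0
    return W.reshape(h,w,3),ok.reshape(h,w)
def birdseye(sets,x0,x1,y0,y1,s,zmax=.12):
    H=int((x1-x0)*s);Wd=int((y1-y0)*s)
    im=np.zeros((H,Wd,3),np.uint8);zb=np.full((H,Wd),-1.)
    P=np.concatenate([W[ok] for W,ok,p in sets]);C=np.concatenate([p[ok] for W,ok,p in sets])
    r=((x1-P[:,0])*s).astype(int);c=((y1-P[:,1])*s).astype(int)
    m=(r>=0)&(r<H)&(c>=0)&(c<Wd)&(P[:,2]<zmax)&(P[:,2]>-.02)
    o=np.argsort(P[m,2]);r,c=r[m][o],c[m][o]
    im[r,c]=C[m][o];zb[r,c]=P[m,2][o]
    return im,zb
E
python3 - <<'E'
from h import *
S=[]
for n in("scene","side"):
    f=np.load(n+"0.npz");W,ok=cloud(f["p"],f["d"],arm.get_calibration(n));S.append((W,ok,f["p"]))
np.savez("c0.npz",W0=S[0][0],W1=S[1][0])
W=S[0][0]
for k,(u,v) in dict(shaker=(232,153),lemon=(254,168),garlic=(279,184),jar=(295,198),carton=(340,213),spice=(369,226),bowl=(322,252),cs=(180,170),cl=(240,212),table=(250,260)).items(): print(k,W[v,u].round(3))
im,z=birdseye(S,.25,.95,-.55,.45,700); cv2.imwrite("pics/be.png",cv2.dilate(im,np.ones((2,2)))[:,:,::-1])
E
```

```text
shaker [0.674 0.072 0.05 ]
lemon [ 0.655 -0.04   0.033]
garlic [ 0.628 -0.161  0.023]
jar [ 0.562 -0.269  0.035]
carton [ 0.532 -0.426  0.056]
spice [ 0.505 -0.518  0.065]
bowl [ 0.419 -0.452  0.013]
cs [0.501 0.127 0.033]
cl [ 0.451 -0.172  0.007]
table [ 0.309 -0.337  0.001]
```

View pics/be.png

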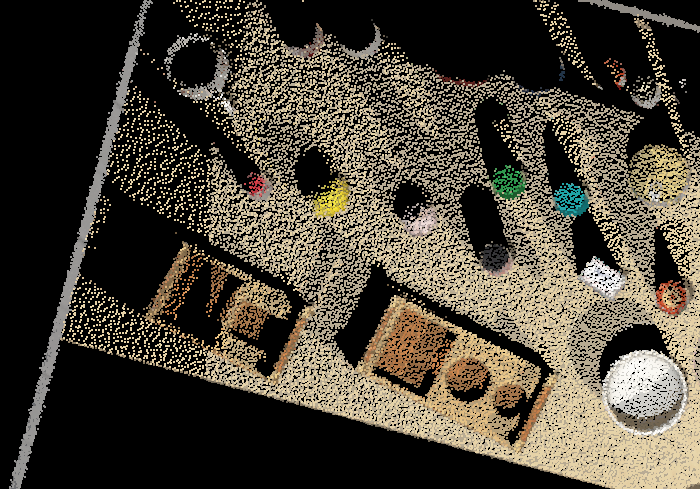

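The bird's-eye map (x up, y left) shows both caddies with their bays on the left, and the row of stock. I'll fit poses now.

```bash
cat > fit.py <<'E'
from h import *
from scipy.optimize import least_squares,minimize,differential_evolution
def circ(P,c,r,z0,z1,R=.045):
    m=(np.hypot(*(P[:,:2]-c).T)<R)&(P[:,2]>z0)&(P[:,2]<z1);Q=P[m]
    s=least_squares(lambda a:np.hypot(*(Q[:,:2]-a[:2]).T)-r,c,loss="soft_l1",f_scale=.002)
    return s.x,len(Q),np.abs(s.fun).mean()
def caddy(P,c,yaw,L,ops,G=.008):
    m=(np.hypot(*(P[:,:2]-c).T)<L*.75)&(P[:,2]<.075)&(P[:,2]>-.01);Q=P[m]
    def model(a):
        k=np.radians(a[2]);d=Q[:,:2]-a[:2];x=d[:,0]*np.cos(k)+d[:,1]*np.sin(k);y=-d[:,0]*np.sin(k)+d[:,1]*np.cos(k)
        z=np.zeros(len(Q));ins=(abs(x)<.061)&(abs(y)<L/2);z[ins]=.034
        for o in ops:
            i=(abs(x)<o[1]/2)&(abs(y-o[0])<o[2]/2) if len(o)==3 else np.hypot(x,y-o[0])<o[1]/2
            z[i]=.008
        z[ins&(abs(y)>L/2-G)]=.064
        return z
    f=lambda a:np.minimum(abs(Q[:,2]-model(a)),.02).mean()
    s=differential_evolution(f,[(c[0]-.03,c[0]+.03),(c[1]-.03,c[1]+.03),(yaw-12,yaw+12)],seed=1,tol=1e-6,maxiter=150)
    return s.x,s.fun,len(Q)
LONG=(.26,[(.066,.104,.088),(-.02,.064),(-.087,.05)]);SHORT=(.21,[(.043,.104,.088),(-.049,.054,.074)])
E
python3 - <<'E'
from fit import *
f=np.load("c0.npz");A=[f["W0"].reshape(-1,3),f["W1"].reshape(-1,3)]
B=np.concatenate(A);B=B[np.isfinite(B).all(1)]
for nm,P in(("scene",A[0]),("side",A[1]),("both",B)):
    print(nm)
    for k,c,r,z0,z1 in(("shaker",(.685,.075),.0175,.015,.07),("jar",(.582,-.257),.0235,.02,.09),("spice",(.527,-.511),.023,.02,.1),("lemon",(.668,-.023),.0265,.022,.032),("garlic",(.635,-.15),.027,.01,.02)):
        try: s,n,e=circ(P,np.array(c),r,z0,z1);print(k,s.round(4),n,round(e,4), "top",P[(np.hypot(*(P[:,:2]-s).T)<.02),2].max().round(3))
        except Exception as ex: print(k,ex)
    m=(np.hypot(P[:,0]-.555,P[:,1]+.41)<.055)&(P[:,2]>.078)&(P[:,2]<.09)
    if m.sum()>10: print("carton",cv2.minAreaRect((P[m,:2]*1000).astype(np.float32)),m.sum(),P[m,2].mean())
    m=(np.hypot(P[:,0]-.667,P[:,1]+.023)<.05)&(P[:,2]>.01)
    if m.sum()>10:
        q=P[m]; print("lemon box",cv2.minAreaRect((q[:,:2]*1000).astype(np.float32)),q[:,2].max())
for nm,P in(("scene",A[0]),("side",A[1]),("both",B)):
    print(nm,"long",caddy(P,(.42,-.195),-15,*LONG),"short",caddy(P,(.505,.125),-15,*SHORT))
E
```

```text
scene
shaker [0.6857 0.0837] 173 0.0022 top 0.088
jar [ 0.5823 -0.2576] 257 0.0014 top 0.093
spice [ 0.5256 -0.5102] 516 0.001 top 0.106
lemon [ 0.6712 -0.0199] 57 0.0025 top 0.054
garlic [ 0.6425 -0.1446] 45 0.0018 top 0.051
carton ((554.4309692382812, -410.5963134765625), (58.53142166137695, 38.077362060546875), 55.56111145019531) 207 0.08408553702405931
lemon box ((663.8600463867188, -29.43777084350586), (35.83822250366211, 64.90447235107422), 50.12685775756836) 0.05384865076799802
side
shaker [0.6865 0.0865] 152 0.0018 top 0.092
jar [ 0.5829 -0.2551] 324 0.0017 top 0.096
spice [ 0.5266 -0.5087] 383 0.0011 top 0.108
lemon [ 0.6694 -0.0154] 41 0.002 top 0.057
garlic [ 0.6435 -0.1434] 22 0.0017 top 0.053
carton ((553.7855834960938, -408.6964416503906), (56.027339935302734, 39.28031921386719), 56.16169357299805) 262 0.08474273542579541
lemon box ((666.1207885742188, -20.166709899902344), (46.743141174316406, 56.64578628540039), 22.5119686126709) 0.0573008987097476
both
shaker [0.6861 0.085 ] 325 0.0022 top 0.092
jar [ 0.5826 -0.2561] 581 0.0017 top 0.096
spice [ 0.526  -0.5096] 899 0
[... 267 characters left out ...]
 -22.41297149658203), (47.97090530395508, 61.00004959106445), 22.5119686126709) 0.0573008987097476
scene long (array([  0.41764146,  -0.2000108 , -26.43312105]), np.float64(0.006434346838194205), 7664) short (array([  0.50677982,   0.12963987, -26.97959298]), np.float64(0.00814121008342305), 3064)
side long (array([  0.41761169,  -0.19894512, -26.70766273]), np.float64(0.004547963628436696), 11365) short (array([  0.50645851,   0.12592855, -26.95697215]), np.float64(0.005296275419466464), 3908)
both long (array([  0.41761799,  -0.19966173, -26.19720113]), np.float64(0.005338282834009616), 19029) short (array([  0.50670659,   0.12714238, -26.49947794]), np.float64(0.006602714462335537), 6972)
```

```bash
cat > plan.py <<'E'
from h import *
def delta(x,y,z,yaw,frm=None):
    """frm=(x,y,z,yaw); returns tool-frame fractions, sub-rows needed"""
    if frm is None:
        o=arm.observe(); frm=(*o["eef_pos"],o["orientation"][2])
    k=np.radians(frm[3]);d=np.array([x,y,z])-frm[:3]
    t=np.array([d[0]*np.cos(k)+d[1]*np.sin(k), d[0]*np.sin(k)-d[1]*np.cos(k), -d[2]])/.15
    r=-((yaw-frm[3]+180)%360-180)/360
    print("shift",t.round(3),"roll",round(r,4),"rows",int(np.ceil(max(np.linalg.norm(t)*150/41.7,abs(r)*360/7.16))))
    return t,r
E
python3 - <<'E'
from plan import *; from fit import *
f=np.load("c0.npz");A=[f["W0"].reshape(-1,3),f["W1"].reshape(-1,3)]
for nm,P in zip(("scene","side"),A): print(nm,caddy(P,(.42,-.198),-28,*LONG),caddy(P,(.505,.127),-28,*SHORT))
c=arm.get_calibration("wrist");o=arm.observe();print(o["eef_pos"],-c["R"].T@c["t"],c["R"],c["intrinsics"])
delta(.63,-.02,.24,64)
E
```

```text
scene (array([  0.41764331,  -0.20001298, -26.43422107]), np.float64(0.006413463599007046), 7692) (array([  0.50447638,   0.12471361, -27.49595641]), np.float64(0.008158401296025686), 3050)
side (array([  0.41761104,  -0.19895131, -26.70521527]), np.float64(0.004532064753450636), 11424) (array([  0.50701467,   0.12571337, -27.89609639]), np.float64(0.0053467468655369), 3860)
[ 0.20972667 -0.61465096  0.23049071] [ 0.27908451 -0.59210632  0.37245145] [[ 3.22757637e-01 -9.46481177e-01 -9.42601803e-04]
 [-9.07894079e-01 -3.09880288e-01  2.82316398e-01]
 [-2.67499250e-01 -9.02639908e-02 -9.59320886e-01]] [[367.28640339   0.         286.73098445]
 [  0.         367.28640339 211.11424418]
 [  0.           0.           1.        ]]
shift [ 3.932 -2.847 -0.063] roll -0.1254 rows 18
```

>>> carry_out --commands "85 0.983 -0.712 -0.02 0;85 0.983 -0.712 -0.02 0;85 0.983 -0.712 -0.02 0;85 0.983 -0.712 -0.02 0;85 0.983 -0.712 -0.02 0"

```text
time: 0.52
eef_pos: [0.3195, -0.4602, 0.234]
orientation: [-179.8, -0.2, 19.3]
wrist_force: [1.5, 0.4, -0.5]
gripper_width: 0.0849
grasp_force: 0.0
```

>>> carry_out --commands "85 0.983 -0.712 -0.02 0;85 0.983 -0.712 -0.02 0;85 0.983 -0.712 -0.02 0;85 0.983 -0.712 -0.02 0;85 0.983 -0.712 -0.02 0"

```text
time: 0.93
eef_pos: [0.424, -0.3112, 0.2372]
orientation: [-179.8, -0.2, 19.3]
wrist_force: [-0.0, 0.5, -0.2]
gripper_width: 0.085
grasp_force: 0.0
```

>>> carry_out --commands "85 0.983 -0.712 -0.02 0;85 0.983 -0.712 -0.02 0;85 0.983 -0.712 -0.02 0;85 0.983 -0.712 -0.02 0;85 0.983 -0.712 -0.02 0"

```text
time: 1.35
eef_pos: [0.5287, -0.1619, 0.2402]
orientation: [-179.8, -0.2, 19.3]
wrist_force: [-0.3, 0.6, -0.1]
gripper_width: 0.0854
grasp_force: 0.0
```

>>> carry_out --commands "85 0.983 -0.712 -0.02 0;85 0.983 -0.712 -0.02 0;85 0.983 -0.712 -0.02 0;85 0.983 -0.712 -0.02 0;85 0.983 -0.712 -0.02 0"

```text
time: 1.77
eef_pos: [0.6329, -0.0124, 0.2428]
orientation: [-179.8, -0.2, 19.3]
wrist_force: [0.4, 1.9, 0.1]
gripper_width: 0.0849
grasp_force: 0.0
```

>>> carry_out --commands "85 0 0 0 -0.0627;85 0 0 0 -0.0627;85 0 0 0 -0.0627;85 0 0 0 -0.0627;85 0 0 0 -0.0627"

```text
time: 2.18
eef_pos: [0.6298, -0.0208, 0.2429]
orientation: [-180.0, 0.0, 41.3]
wrist_force: [0.4, -0.3, 0.1]
gripper_width: 0.085
grasp_force: 0.0
```

>>> carry_out --commands "85 0 0 0 -0.0627;85 0 0 0 -0.0627;85 0 0 0 -0.0627;85 0 0 0 -0.0627;85 0 0 0 -0.0627"

```text
time: 2.6
eef_pos: [0.63, -0.0208, 0.2432]
orientation: [-180.0, -0.0, 63.7]
wrist_force: [-0.2, -0.1, -0.3]
gripper_width: 0.0848
grasp_force: 0.0
```

Run:
```python
from fit import *
D={}
for n in("wrist","side","scene"):
    c=arm.get_calibration(n);p,d=arm.grab_frame(n);W,ok=cloud(p,d,c);D[n]=W;cv2.imwrite(f"pics/{n}1.png",p[:,:,::-1])
    P=W[ok]
    for nm,a,y,M in(("long",(.418,-.199),-28,LONG),("short",(.505,.126),-28,SHORT)):
        try: s=caddy(P,a,y,*M);print(n,nm,s[0].round(4),round(s[1],4),s[2])
        except Exception as e: print(n,nm,e)
    if n=="wrist":
        m=(np.hypot(P[:,0]-.668,P[:,1]+.02)<.055)&(P[:,2]>.012)&(P[:,2]<.07);q=P[m]
        print("lemon",cv2.minAreaRect((q[:,:2]*1000).astype(np.float32)),q[:,2].max(),m.sum())
        np.save("lem.npy",q)
        for k,cc,r,z0,z1 in(("shaker",(.686,.085),.0175,.015,.07),("garlic",(.643,-.144),.027,.01,.02)):
            try: print(k,circ(P,np.array(cc),r,z0,z1))
            except Exception as e: print(k,e)
```

```text
wrist long [  0.4078  -0.2146 -28.1411] 0.0036 28730
wrist short [  0.5067   0.1263 -26.7374] 0.0028 53756
lemon ((673.2822875976562, -18.365924835205078), (57.05885314941406, 56.64396286010742), 16.279239654541016) 0.0552641488044539 2879
shaker (array([0.6867053 , 0.08438276]), 262, np.float64(0.00039391641466214865))
garlic (array([ 0.64068816, -0.15068109]), 75, np.float64(0.0014220893904325215))
side long [  0.4178  -0.1983 -26.2056] 0.0046 11384
side short [  0.5059   0.1269 -27.047 ] 0.0056 6109
scene long [  0.418   -0.2015 -25.9741] 0.0065 7825
scene short [  0.5058   0.1274 -26.8572] 0.0081 3058
```

View pics/wrist1.png

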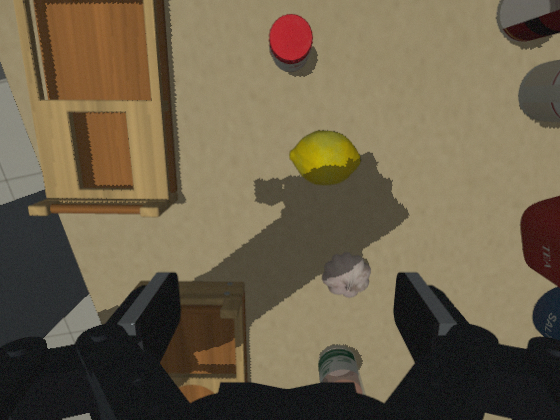

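The wrist view shows the lemon at (325,157) with its long axis level in the picture, the garlic at (347,273), the shaker at (291,40) and the short caddy with its slot at (103,150). Next, the lemon's axis from the yellow mask.

Run:
```python
from plan import *
p=cv2.imread("pics/wrist1.png");h=cv2.cvtColor(p,cv2.COLOR_BGR2HSV)
m=cv2.inRange(h,(22,150,60),(35,255,255));m[:100]=0;m[230:]=0
m=cv2.morphologyEx(m,cv2.MORPH_OPEN,np.ones((3,3)))
cs,_=cv2.findContours(m,0,1);k=max(cs,key=cv2.contourArea);print(cv2.contourArea(k),cv2.minAreaRect(k),cv2.fitEllipse(k))
c=arm.get_calibration("wrist")
uv=cv2.undistortPoints(k.astype(float),c["intrinsics"],c["dist_coeffs"])[:,0]
r=np.c_[uv,np.ones(len(uv))]@c["R"];C=-c["R"].T@c["t"]
X=C+r*((.027-C[2])/r[:,2])[:,None]
print(cv2.minAreaRect((X[:,:2]*1000).astype(np.float32)),cv2.fitEllipse((X[:,:2]*1000).astype(np.float32)))
P=np.load("lem.npy")
from scipy.optimize import least_squares
def f(a):
    t=np.radians(a[2]);d=P[:,:2]-a[:2];u=d[:,0]*np.cos(t)+d[:,1]*np.sin(t);v=-d[:,0]*np.sin(t)+d[:,1]*np.cos(t)
    return (np.sqrt((u/.0345)**2+(v/.0265)**2+((P[:,2]-.027)/.027)**2)-1)*.027
for t0 in(-26,20,64): s=least_squares(f,[.67,-.018,t0],loss="soft_l1",f_scale=.002,x_scale=[.01,.01,10]);print(s.x,s.cost)
```

```text
2716.5 ((325.34613037109375, 157.26922607421875), (57.41146469116211, 59.63026428222656), 56.30992889404297) ((324.91522216796875, 157.43948364257812), (52.652870178222656, 66.26770782470703), 93.71685028076172)
((674.51953125, -19.51113510131836), (57.760013580322266, 56.77396011352539), 7.553182125091553) ((674.0139770507812, -19.45345115661621), (51.294410705566406, 64.85728454589844), 57.38676071166992)
[ 6.74059766e-01 -2.06969332e-02 -3.75874464e+01] 0.0020474020701244863
[ 6.74059768e-01 -2.06969380e-02 -3.75875381e+01] 0.002047402069716676
[ 6.74059911e-01 -2.06973603e-02  1.42404494e+02] 0.0020474020773641436
```

>>> carry_out --commands "85 0.136 0.26 0 -0.0772;85 0.136 0.26 0 -0.0772;85 0.136 0.26 0 -0.0772;85 0.136 0.26 0 -0.0772;85 0.136 0.26 0 -0.0772"

```text
time: 3.17
eef_pos: [0.6742, -0.0192, 0.2429]
orientation: [-180.0, -0.0, 91.8]
wrist_force: [0.2, -0.4, 0.3]
gripper_width: 0.0851
grasp_force: 0.0
```

>>> carry_out --commands "85 0 0 0 -0.0772;85 0 0 0 -0.0772;85 0 0 0 -0.0772;85 0 0 0 -0.0772;85 0 0 0 -0.0772"

```text
time: 3.58
eef_pos: [0.6741, -0.0193, 0.2433]
orientation: [-180.0, -0.0, 119.5]
wrist_force: [-0.3, 0.3, -0.5]
gripper_width: 0.0849
grasp_force: 0.0
```

>>> carry_out --commands "85 0 0 0.8 -0.0772;85 0 0 0.8 -0.0772;85 0 0 0.8 -0.0772;85 0 0 0.8 -0.0772;85 0 0 0.8 -0.0772"

```text
time: 4.0
eef_pos: [0.6721, -0.0198, 0.1201]
orientation: [-179.8, -0.3, 147.2]
wrist_force: [-0.9, -0.3, 0.5]
gripper_width: 0.0847
grasp_force: 0.0
```

Run:
```python
from plan import *
print(arm.observe()["joint_positions"].round(1));delta(.674,-.0195,.014,147)
c=arm.get_calibration("wrist");p,d=arm.grab_frame("wrist");cv2.imwrite("pics/w2.png",p[:,:,::-1])
W,ok=cloud(p,d,c);P=W[ok]
def f(a):
    t=np.radians(a[2]);d=Q[:,:2]-a[:2];u=d[:,0]*np.cos(t)+d[:,1]*np.sin(t);v=-d[:,0]*np.sin(t)+d[:,1]*np.cos(t)
    return (np.sqrt((u/.0345)**2+(v/.0265)**2+((Q[:,2]-.027)/.027)**2)-1)*.027
from scipy.optimize import least_squares
Q=P[(np.hypot(P[:,0]-.674,P[:,1]+.02)<.04)&(P[:,2]>.012)&(P[:,2]<.06)]
s=least_squares(f,[.674,-.02,-33],loss="soft_l1",f_scale=.002,x_scale=[.01,.01,10]);print(s.x,s.cost,len(Q))
```

```text
[ 16.2  48.1 -30.8  87.6  28.6  52.6  33.3]
shift [-0.01   0.008  0.708] roll 0.0005 rows 3
[ 6.75358349e-01 -2.09279301e-02 -3.42412329e+01] 0.0036517741596313194 5932
```

>>> carry_out --commands "85 0 0 0.3 0;85 0 0 0.55 0;85 0 0 0.7 0;85 0 0 0.707 0;85 0 0 0.707 0" --force 30

```text
time: 4.47
eef_pos: [0.6747, -0.019, 0.0179]
orientation: [180.0, 0.0, 147.1]
wrist_force: [-0.1, 0.5, 0.4]
gripper_width: 0.0845
grasp_force: 0.0
```

>>> carry_out --commands "40 0 0 0 0;40 0 0 0 0;40 0 0 0 0;40 0 0 0 0;40 0 0 0 0"

```text
time: 4.88
eef_pos: [0.6761, -0.0191, 0.0204]
orientation: [179.9, 0.2, 147.3]
wrist_force: [-0.9, -0.4, 8.1]
gripper_width: 0.0505
grasp_force: 30.2
```

>>> carry_out --commands "40 0 0 0 0;40 0 0 0 0;40 0 0 0 0;40 0 0 0 0;40 0 0 0 0"

```text
time: 5.3
eef_pos: [0.6761, -0.0192, 0.0205]
orientation: [179.9, 0.2, 147.3]
wrist_force: [-1.4, -0.2, 7.4]
gripper_width: 0.0506
grasp_force: 30.2
```

>>> carry_out --commands "40 0 0 -0.1 0;40 0 0 -0.3 0;40 0 0 -0.6 0;40 0 0 -0.85 0;40 0 0 -1 0"

```text
time: 5.72
eef_pos: [0.6765, -0.0185, 0.1741]
orientation: [179.7, 0.3, 147.3]
wrist_force: [1.7, 0.8, -1.0]
gripper_width: 0.0505
grasp_force: 31.8
```

>>> carry_out --commands "40 0 0 -0.1 0.058;40 0 0 -0.2 0.058;40 0 0 -0.2 0.058;40 0 0 -0.2 0.058;40 0 0 -0.2 0.058"

```text
time: 6.13
eef_pos: [0.6741, -0.0192, 0.1986]
orientation: [180.0, 0.1, 126.7]
wrist_force: [-0.1, -0.6, -1.2]
gripper_width: 0.0507
grasp_force: 31.8
```

>>> carry_out --commands "40 0 0 0 0.058;40 0 0 0 0.058;40 0 0 0 0.058;40 0 0 0 0.058;40 0 0 0 0.058"

```text
time: 6.55
eef_pos: [0.6738, -0.0191, 0.1969]
orientation: [-179.9, -0.0, 105.9]
wrist_force: [-0.7, 0.8, -1.0]
gripper_width: 0.0509
grasp_force: 31.8
```

>>> carry_out --commands "40 0 0 0 0.058;40 0 0 0 0.058;40 0 0 0 0.058;40 0 0 0 0.058;40 0 0 0 0.058"

```text
time: 6.97
eef_pos: [0.674, -0.0191, 0.1971]
orientation: [-180.0, 0.0, 85.1]
wrist_force: [0.2, 0.0, -0.6]
gripper_width: 0.0504
grasp_force: 31.8
```

>>> carry_out --commands "40 0 0 0 0.058;40 0 0 0 0.058;40 0 0 0 0.058;40 0 0 0 0.058;40 0 0 0 0.058"

```text
time: 7.38
eef_pos: [0.6741, -0.0191, 0.1971]
orientation: [-180.0, 0.0, 64.2]
wrist_force: [0.7, 0.4, -0.5]
gripper_width: 0.051
grasp_force: 31.8
```

Run:
```python
from plan import *
print(arm.observe()["joint_positions"].round(1));delta(.447,-.14,.19,63.6)
```

```text
[  5.4  40.3 -11.   84.4   8.6  56.1 -33.6]
shift [-1.385 -1.012  0.048] roll 0.0017 rows 7
```

>>> carry_out --commands "40 -0.2 -0.15 0 0;40 -0.4 -0.3 0 0;40 -0.6 -0.45 0 0;40 -0.692 -0.506 0 0.0017;40 -0.692 -0.506 0 0.0017"

```text
time: 7.8
eef_pos: [0.556, -0.0825, 0.1973]
orientation: [-179.8, 0.2, 63.3]
wrist_force: [0.6, 0.6, -0.7]
gripper_width: 0.0502
grasp_force: 31.8
```

>>> carry_out --commands "40 -0.2 -0.15 0 0;40 -0.4 -0.3 0 0;40 -0.6 -0.45 0 0;40 -0.692 -0.506 0 0;40 -0.692 -0.506 0 0"

```text
time: 8.22
eef_pos: [0.4422, -0.1396, 0.1973]
orientation: [-179.9, 0.1, 63.3]
wrist_force: [0.5, 0.0, -1.3]
gripper_width: 0.0506
grasp_force: 31.9
```

Run:
```python
from plan import *; from fit import *
for n in("wrist","scene"):
    c=arm.get_calibration(n);p,d=arm.grab_frame(n);cv2.imwrite(f"pics/{n}3.png",p[:,:,::-1])
    W,ok=cloud(p,d,c);P=W[ok]
    P=P[(np.hypot(P[:,0]-.447,P[:,1]+.14)>.055)|(P[:,2]<.045)]
    for nm,a,M in(("long",(.418,-.199),LONG),("short",(.505,.126),SHORT)): s=caddy(P,a,-27,*M);print(n,nm,s[0].round(4),round(s[1],4),s[2])
delta(.447,-.14,.19,63.6)
```

```text
wrist long [  0.4184  -0.2014 -26.6613] 0.0023 69786
wrist short [  0.5342   0.1228 -21.2488] 0.0009 9998
scene long [  0.4175  -0.201  -26.9416] 0.0065 7779
scene short [  0.5059   0.1275 -27.0852] 0.0081 3062
shift [-0.015  0.008  0.052] roll -0.0006 rows 1
```

View pics/wrist3.png

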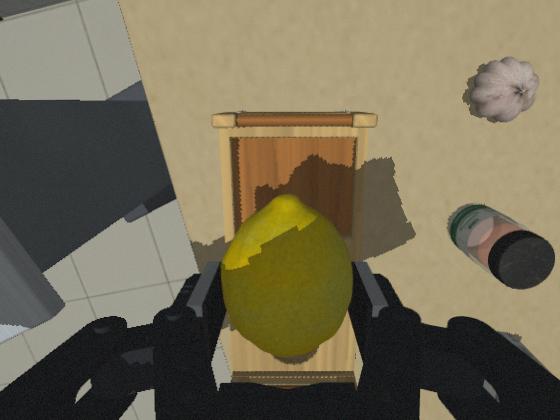

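Run:
```python
from plan import *
delta(.4477,-.142,.06,63.4)
```

```text
shift [-0.025  0.018  0.918] roll -0.0 rows 4
```

>>> carry_out --commands "40 -0.02 0.018 0.2 0;40 -0.02 0.018 0.45 0;40 -0.02 0.018 0.7 0;40 -0.02 0.018 0.86 0;40 -0.02 0.018 0.91 0"

```text
time: 8.73
eef_pos: [0.4469, -0.1394, 0.0574]
orientation: [-179.8, -0.0, 63.5]
wrist_force: [-1.3, -0.6, -0.3]
gripper_width: 0.0507
grasp_force: 31.9
```

>>> carry_out --commands "40 0 0 0.05 0;40 0 0 0.1 0;40 0 0 0.15 0;40 0 0 0.19 0;40 0 0 0.2 0"

```text
time: 9.15
eef_pos: [0.4472, -0.1413, 0.0306]
orientation: [180.0, -0.0, 63.2]
wrist_force: [-0.3, -0.7, -0.2]
gripper_width: 0.0502
grasp_force: 31.9
```

>>> carry_out --commands "40 0 0 0.007 0;40 0 0 0.014 0;40 0 0 0.014 0"

```text
time: 9.4
eef_pos: [0.4471, -0.1414, 0.029]
orientation: [180.0, -0.0, 63.2]
wrist_force: [-0.4, 0.1, -0.9]
gripper_width: 0.0506
grasp_force: 31.9
```

>>> carry_out --commands "40 0 0 0.008 0;40 0 0 0.014 0;40 0 0 0.02 0;40 0 0 0.02 0"

```text
time: 9.73
eef_pos: [0.4472, -0.1413, 0.0282]
orientation: [179.9, 0.0, 63.2]
wrist_force: [-5.1, 1.7, 27.5]
gripper_width: 0.0505
grasp_force: 33.8
```

>>> carry_out --commands "54 0 0 -0.01 0;58 0 0 -0.01 0;62 0 0 -0.01 0;64 0 0 -0.01 0;64 0 0 -0.01 0"

```text
time: 10.15
eef_pos: [0.4468, -0.1413, 0.027]
orientation: [-180.0, 0.0, 63.2]
wrist_force: [-0.6, -0.2, 0.1]
gripper_width: 0.0643
grasp_force: 0.0
```

>>> carry_out --commands "66 0 0 0 0;66 0 0 -0.05 0;66 0 0 -0.15 0;66 0 0 -0.35 0;66 0 0 -0.6 0"

```text
time: 10.57
eef_pos: [0.4451, -0.1408, 0.117]
orientation: [-179.7, 0.1, 63.3]
wrist_force: [0.6, -1.1, -1.0]
gripper_width: 0.0658
grasp_force: 0.0
```

>>> carry_out --commands "85 0 0 -0.2 0;85 0 0 -0.45 0;85 0 0 -0.6 0;85 0 0 -0.6 0;85 0 0 -0.6 0"

```text
time: 10.98
eef_pos: [0.4474, -0.1416, 0.2086]
orientation: [179.8, -0.0, 63.2]
wrist_force: [-1.5, 0.6, -0.4]
gripper_width: 0.0851
grasp_force: 0.0
```

Run:
```python
from plan import *; from fit import *
c=arm.get_calibration("wrist");p,d=arm.grab_frame("wrist");cv2.imwrite(f"pics/w4.png",p[:,:,::-1])
W,ok=cloud(p,d,c);P=W[ok]
print(circ(P,np.array((.5826,-.256)),.0235,.02,.08)); print(circ(P,np.array((.6429,-.147)),.027,.01,.02))
for j in((.5826,-.257),): print(P[np.hypot(*(P[:,:2]-j).T)<.02,2].max())
delta(.5826,-.257,.19,63.4)
```

```text
(array([ 0.58328895, -0.25796683]), 2104, np.float64(0.0005885354745161929))
(array([ 0.64394949, -0.1488299 ]), 148, np.float64(0.0016020358683100663))
0.093285771354176
shift [-0.279  1.158  0.116] roll -0.0005 rows 5
```

View pics/w4.png

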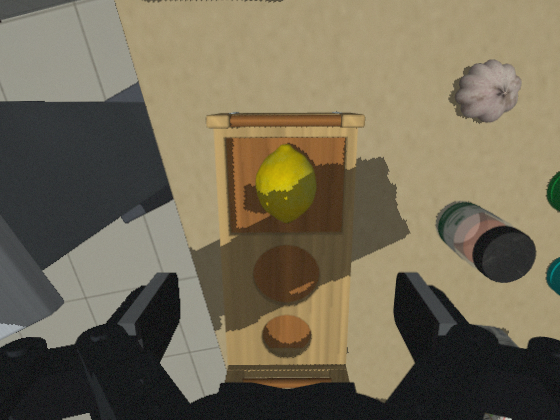

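>>> carry_out --commands "85 -0.05 0.2 0 0;85 -0.1 0.45 0 0;85 -0.142 0.58 0 0;85 -0.142 0.58 0 0"

```text
time: 11.37
eef_pos: [0.517, -0.2029, 0.2052]
orientation: [180.0, 0.0, 63.0]
wrist_force: [0.7, -0.1, 0.2]
gripper_width: 0.0848
grasp_force: 0.0
```

>>> carry_out --commands "85 -0.05 0.2 0.05 0;85 -0.1 0.45 0.15 0;85 -0.142 0.58 0.3 0;85 -0.142 0.58 0.35 0;85 -0.142 0.58 0.35 0"

```text
time: 11.78
eef_pos: [0.5799, -0.2569, 0.1499]
orientation: [-179.5, 0.0, 63.2]
wrist_force: [-1.0, 0.5, -0.7]
gripper_width: 0.0848
grasp_force: 0.0
```

Run:
```python
from plan import *
delta(.5833,-.258,.045,63.4)
```

```text
shift [0.003 0.024 0.699] roll -0.0006 rows 3
```

>>> carry_out --commands "85 0 0.01 0.15 0;85 0 0.01 0.35 0;85 0 0.01 0.55 0;85 0 0.01 0.68 0;85 0 0.01 0.69 0" --force 50

```text
time: 12.2
eef_pos: [0.5801, -0.2556, 0.0473]
orientation: [-179.5, 0.0, 63.3]
wrist_force: [0.1, 0.6, -0.9]
gripper_width: 0.0845
grasp_force: 0.0
```

>>> carry_out --commands "70 0 0 0 0;60 0 0 0 0;40 0 0 0 0;40 0 0 0 0;40 0 0 0 0"

```text
time: 12.62
eef_pos: [0.585, -0.2584, 0.0533]
orientation: [179.9, -0.0, 63.2]
wrist_force: [-2.2, 1.7, 7.7]
gripper_width: 0.0463
grasp_force: 50.3
```

>>> carry_out --commands "40 0 0 0 0;40 0 0 0 0;40 0 0 0 0;40 0 0 0 0;40 0 0 0 0"

```text
time: 13.03
eef_pos: [0.585, -0.2584, 0.0533]
orientation: [179.9, -0.0, 63.2]
wrist_force: [-2.3, 1.4, 7.2]
gripper_width: 0.0462
grasp_force: 50.3
```

>>> carry_out --commands "40 0 0 -0.08 0;40 0 0 -0.25 0;40 0 0 -0.5 0;40 0 0 -0.75 0;40 0 0 -0.87 0"

```text
time: 13.45
eef_pos: [0.5867, -0.2592, 0.1877]
orientation: [179.5, -0.0, 63.2]
wrist_force: [1.1, -0.1, -1.1]
gripper_width: 0.0458
grasp_force: 51.4
```

>>> carry_out --commands "40 -0.03 -0.12 0 0;40 -0.08 -0.3 0 0;40 -0.13 -0.5 0 0;40 -0.147 -0.58 0 0;40 -0.147 -0.58 0 0"

```text
time: 13.87
eef_pos: [0.4929, -0.2386, 0.1827]
orientation: [-179.8, 0.1, 63.2]
wrist_force: [-0.8, -0.3, -2.0]
gripper_width: 0.0461
grasp_force: 51.6
```

>>> carry_out --commands "40 -0.03 -0.12 0 0;40 -0.08 -0.3 0 0;40 -0.13 -0.5 0 0;40 -0.147 -0.58 0 0;40 -0.147 -0.58 0 0"

```text
time: 14.28
eef_pos: [0.4063, -0.2191, 0.1823]
orientation: [-179.9, 0.1, 63.2]
wrist_force: [0.2, 0.7, -2.5]
gripper_width: 0.0461
grasp_force: 51.8
```

>>> carry_out --commands "40 0 0 0 0;40 0 0 0 0"

```text
time: 14.45
eef_pos: [0.4115, -0.22, 0.1825]
orientation: [179.8, -0.0, 63.2]
wrist_force: [0.0, 0.1, -1.5]
gripper_width: 0.0462
grasp_force: 51.8
```

Run:
```python
from plan import *; from fit import *
delta(.4092,-.2189,.085,63.4)
n="side";c=arm.get_calibration(n);p,d=arm.grab_frame(n);cv2.imwrite(f"pics/s5.png",p[120:330,100:380,::-1])
c=arm.get_calibration("wrist");p,d=arm.grab_frame("wrist");cv2.imwrite("pics/w5.png",p[:,:,::-1])
W,ok=cloud(p,d,c);P=W[ok]
Q=P[(P[:,2]<.07)|(np.hypot(P[:,0]-.409,P[:,1]+.219)>.06)]
print(caddy(Q,(.418,-.2),-27,*LONG)); o=arm.observe()["eef_pos"]
q=P[(np.hypot(*(P[:,:2]-o[:2]).T)<.035)];print(circ(P,o[:2],.0235,o[2]-.03,o[2]+.02,.035))
```

```text
shift [-0.    -0.017  0.65 ] roll -0.0004 rows 3
(array([  0.41840096,  -0.20152043, -26.62643823]), np.float64(0.0026084941005192603), 83599)
(array([ 0.41158585, -0.22023718]), 5005, np.float64(0.0013615030555755858))
```

View pics/w5.png

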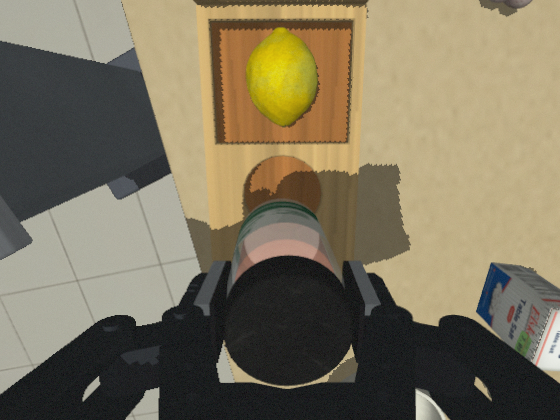

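>>> carry_out --commands "40 0 -0.013 0.15 0;40 0 -0.013 0.35 0;40 0 -0.013 0.55 0;40 0 -0.013 0.68 0;40 0 -0.013 0.72 0"

```text
time: 14.97
eef_pos: [0.4069, -0.2178, 0.0709]
orientation: [-179.8, -0.0, 63.3]
wrist_force: [-0.3, 0.4, -2.9]
gripper_width: 0.0459
grasp_force: 51.9
```

>>> carry_out --commands "40 0 0 0.03 0;40 0 0 0.05 0;40 0 0 0.065 0;40 0 0 0.07 0;40 0 0 0.07 0"

```text
time: 15.38
eef_pos: [0.408, -0.2188, 0.0638]
orientation: [179.9, -0.0, 63.2]
wrist_force: [-0.1, 0.1, -1.4]
gripper_width: 0.046
grasp_force: 51.9
```

>>> carry_out --commands "40 0 0 0.007 0;40 0 0 0.014 0;40 0 0 0.014 0;40 0 0 0.014 0"

```text
time: 15.72
eef_pos: [0.4077, -0.2187, 0.0614]
orientation: [179.9, -0.0, 63.2]
wrist_force: [1.4, -0.3, 0.1]
gripper_width: 0.0461
grasp_force: 52.0
```

>>> carry_out --commands "40 0 0 0.006 0;40 0 0 0.006 0;40 0 0 0.006 0"

```text
time: 15.97
eef_pos: [0.4077, -0.2187, 0.0612]
orientation: [179.9, 0.0, 63.2]
wrist_force: [-2.0, 1.6, 10.5]
gripper_width: 0.0459
grasp_force: 52.2
```

>>> carry_out --commands "50 0 0 -0.006 0;55 0 0 -0.006 0;65 0 0 -0.006 0;80 0 0 -0.006 0;80 0 0 -0.006 0"

```text
time: 16.38
eef_pos: [0.4074, -0.2185, 0.061]
orientation: [-180.0, -0.0, 63.2]
wrist_force: [-0.4, 0.2, -0.5]
gripper_width: 0.0799
grasp_force: 0.0
```

>>> carry_out --commands "85 0 0 -0.1 0;85 0 0 -0.3 0;85 0 0 -0.6 0;85 0 0 -0.85 0;85 0 0 -1 0"

```text
time: 16.8
eef_pos: [0.4087, -0.2188, 0.2147]
orientation: [179.7, -0.0, 63.2]
wrist_force: [0.7, -0.9, -0.8]
gripper_width: 0.0849
grasp_force: 0.0
```

Run:
```python
from plan import *; from fit import *
c=arm.get_calibration("wrist");p,d=arm.grab_frame("wrist");W,ok=cloud(p,d,c);P=W[ok]
print(circ(P,np.array((.4094,-.2194)),.0235,.045,.09)); 
q=P[np.hypot(P[:,0]-.4094,P[:,1]+.2194)<.018];print("top",np.percentile(q[:,2],[5,50,95]))
delta(.6867,.0844,.21,63.4)
```

```text
(array([ 0.40561251, -0.21879438]), 612, np.float64(0.0005709669870199119))
top [0.09883316 0.29146026 0.29776847]
shift [2.64  0.73  0.049] roll -0.0005 rows 10
```

>>> carry_out --commands "85 0.2 0.05 0 0;85 0.47 0.12 0 0;85 0.74 0.2 0 0;85 0.88 0.243 0 0;85 0.88 0.243 0 0"

```text
time: 17.27
eef_pos: [0.5035, -0.1113, 0.2112]
orientation: [179.9, -0.3, 63.7]
wrist_force: [0.2, 0.0, 0.8]
gripper_width: 0.0851
grasp_force: 0.0
```

>>> carry_out --commands "85 0.25 0.065 0 0;85 0.5 0.13 0 0;85 0.75 0.2 0 0;85 0.88 0.243 0 0;85 0.88 0.243 0 0"

```text
time: 17.68
eef_pos: [0.5941, -0.0104, 0.2107]
orientation: [180.0, -0.2, 63.6]
wrist_force: [-0.4, -0.2, 0.2]
gripper_width: 0.0851
grasp_force: 0.0
```

>>> carry_out --commands "85 0.25 0.065 0.1 0;85 0.5 0.13 0.2 0;85 0.75 0.2 0.3 0;85 0.88 0.243 0.4 0;85 0.88 0.243 0.4 0"

```text
time: 18.1
eef_pos: [0.6829, 0.0901, 0.1468]
orientation: [-179.7, -0.0, 63.5]
wrist_force: [-0.9, -0.2, 0.2]
gripper_width: 0.0849
grasp_force: 0.0
```

>>> carry_out --commands "85 0 0 0 0;85 0 0 0 0"

```text
time: 18.27
eef_pos: [0.6825, 0.0833, 0.1508]
orientation: [-180.0, 0.2, 63.1]
wrist_force: [0.3, -0.9, 0.1]
gripper_width: 0.0848
grasp_force: 0.0
```

Run:
```python
from plan import *; from fit import *
c=arm.get_calibration("wrist");p,d=arm.grab_frame("wrist");W,ok=cloud(p,d,c);P=W[ok]
print(circ(P,np.array((.6867,.0844)),.0175,.015,.07,.03)); 
delta(.6867,.0844,.036,63.4)
```

```text
(array([0.68642183, 0.08422832]), 844, np.float64(0.0005153226038811018))
shift [0.02  0.019 0.77 ] roll -0.0009 rows 3
```

>>> carry_out --commands "85 0.018 0.018 0.15 0;85 0.018 0.018 0.35 0;85 0.018 0.018 0.6 0;85 0.018 0.018 0.75 0;85 0.018 0.018 0.78 0"

```text
time: 18.73
eef_pos: [0.6835, 0.0838, 0.0305]
orientation: [-179.7, 0.3, 63.1]
wrist_force: [0.7, -0.4, 0.8]
gripper_width: 0.0852
grasp_force: 0.0
```

>>> carry_out --commands "75 0 0 0 0;65 0 0 0 0;55 0 0 0 0;45 0 0 0 0;28 0 0 0 0"

```text
time: 19.15
eef_pos: [0.688, 0.0872, 0.036]
orientation: [179.9, -0.1, 63.2]
wrist_force: [-0.9, 0.3, 3.7]
gripper_width: 0.0343
grasp_force: 25.9
```

>>> carry_out --commands "28 0 0 0 0;28 0 0 0 0;28 0 0 0 0;28 0 0 0 0;28 0 0 0 0"

```text
time: 19.57
eef_pos: [0.6881, 0.0873, 0.0361]
orientation: [179.9, -0.1, 63.2]
wrist_force: [-0.6, -0.3, 7.0]
gripper_width: 0.0339
grasp_force: 49.1
```

>>> carry_out --commands "28 0 0 -0.08 0;28 0 0 -0.25 0;28 0 0 -0.5 0;28 0 0 -0.75 0;28 0 0 -1 0"

```text
time: 19.98
eef_pos: [0.6864, 0.0869, 0.186]
orientation: [-180.0, 0.0, 63.2]
wrist_force: [1.7, 0.6, -1.0]
gripper_width: 0.0341
grasp_force: 49.9
```

>>> carry_out --commands "28 -0.12 -0.03 0 0;28 -0.3 -0.07 0 0;28 -0.52 -0.12 0 0;28 -0.73 -0.17 0 0;28 -0.772 -0.183 0 0"

```text
time: 20.4
eef_pos: [0.6061, -0.0107, 0.1844]
orientation: [-179.9, 0.4, 62.9]
wrist_force: [-1.2, -2.3, -2.5]
gripper_width: 0.0337
grasp_force: 50.0
```

>>> carry_out --commands "28 -0.15 -0.035 0 0;28 -0.35 -0.08 0 0;28 -0.55 -0.13 0 0;28 -0.75 -0.175 0 0;28 -0.772 -0.183 0 0"

```text
time: 20.82
eef_pos: [0.5289, -0.1012, 0.1842]
orientation: [-179.9, 0.4, 62.8]
wrist_force: [-0.7, -0.6, -2.4]
gripper_width: 0.034
grasp_force: 50.1
```

>>> carry_out --commands "28 -0.15 -0.035 0 0;28 -0.35 -0.08 0 0;28 -0.55 -0.13 0 0;28 -0.75 -0.175 0 0;28 -0.772 -0.183 0 0"

```text
time: 21.23
eef_pos: [0.4523, -0.1912, 0.1842]
orientation: [-179.8, 0.3, 62.8]
wrist_force: [-1.0, 0.1, -2.6]
gripper_width: 0.0337
grasp_force: 50.1
```

>>> carry_out --commands "28 -0.15 -0.035 0 0;28 -0.35 -0.08 0 0;28 -0.55 -0.13 0 0;28 -0.7 -0.165 0 0;28 -0.772 -0.183 0 0"

```text
time: 21.65
eef_pos: [0.3779, -0.2797, 0.1845]
orientation: [-180.0, 0.1, 63.0]
wrist_force: [0.6, 0.2, -2.6]
gripper_width: 0.0341
grasp_force: 50.0
```

>>> carry_out --commands "28 0 0 0 0;28 0 0 0 0;28 0 0 0 0"

```text
time: 21.9
eef_pos: [0.3819, -0.2758, 0.1844]
orientation: [179.9, -0.1, 63.3]
wrist_force: [-0.3, 0.9, -1.9]
gripper_width: 0.0337
grasp_force: 50.0
```

Run:
```python
from plan import *; from fit import *
c=arm.get_calibration("wrist");o=arm.observe();p,d=arm.grab_frame("wrist");cv2.imwrite("pics/w6.png",p[:,:,::-1]);W,ok=cloud(p,d,c);P=W[ok]
print(o["eef_pos"],circ(P,o["eef_pos"][:2],.0175,o["eef_pos"][2]-.03,o["eef_pos"][2]+.01,.03)); 
delta(.3809,-.2763,.07,63.3)
```

```text
[ 0.38185574 -0.27579778  0.18437918] (array([ 0.38139011, -0.2783654 ]), 2615, np.float64(0.001054810599338662))
shift [-0.007 -0.004  0.762] roll 0.0002 rows 3
```

View pics/w6.png

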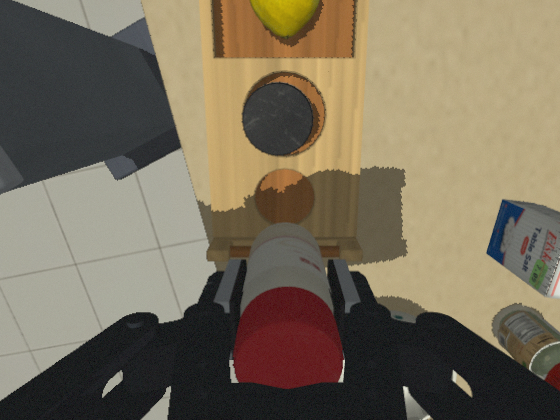

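>>> carry_out --commands "28 -0.011 -0.009 0.15 0;28 -0.011 -0.009 0.38 0;28 -0.011 -0.009 0.62 0;28 -0.011 -0.009 0.78 0;28 -0.011 -0.009 0.83 0"

```text
time: 22.37
eef_pos: [0.3778, -0.2754, 0.0565]
orientation: [-179.7, -0.1, 63.4]
wrist_force: [-0.8, -0.1, -0.6]
gripper_width: 0.0339
grasp_force: 50.1
```

>>> carry_out --commands "28 0 0 0.03 0;28 0 0 0.06 0;28 0 0 0.08 0;28 0 0 0.09 0;28 0 0 0.09 0"

```text
time: 22.78
eef_pos: [0.379, -0.2783, 0.0468]
orientation: [179.9, 0.0, 63.2]
wrist_force: [0.2, -0.0, -1.6]
gripper_width: 0.0341
grasp_force: 50.1
```

>>> carry_out --commands "28 0 0 0.006 0;28 0 0 0.012 0;28 0 0 0.015 0;28 0 0 0.015 0"

```text
time: 23.12
eef_pos: [0.3785, -0.2782, 0.044]
orientation: [180.0, 0.0, 63.2]
wrist_force: [0.7, -0.9, -0.2]
gripper_width: 0.0341
grasp_force: 50.1
```

>>> carry_out --commands "28 0 0 0.005 0;28 0 0 0.005 0;28 0 0 0.005 0"

```text
time: 23.37
eef_pos: [0.3785, -0.2782, 0.044]
orientation: [179.9, 0.0, 63.2]
wrist_force: [-1.0, 0.9, 8.2]
gripper_width: 0.0338
grasp_force: 51.3
```

>>> carry_out --commands "40 0 0 -0.004 0;45 0 0 -0.004 0;55 0 0 -0.004 0;70 0 0 -0.004 0;75 0 0 -0.004 0"

```text
time: 23.78
eef_pos: [0.3784, -0.2779, 0.0436]
orientation: [-180.0, -0.0, 63.2]
wrist_force: [-0.3, -0.6, 0.2]
gripper_width: 0.0749
grasp_force: 0.0
```

>>> carry_out --commands "80 0 0 -0.08 0;80 0 0 -0.25 0;80 0 0 -0.5 0;80 0 0 -0.8 0;85 0 0 -1 0"

```text
time: 24.2
eef_pos: [0.3784, -0.2777, 0.1959]
orientation: [180.0, -0.0, 63.2]
wrist_force: [0.9, -0.4, -0.2]
gripper_width: 0.0849
grasp_force: 0.0
```

>>> carry_out --commands "85 0.2 0.15 -0.1 0;85 0.4 0.3 -0.1 0;85 0.6 0.45 -0.1 0;85 0.785 0.592 -0.1 0;85 0.785 0.592 -0.1 0"

```text
time: 24.62
eef_pos: [0.5179, -0.2073, 0.2092]
orientation: [179.7, -0.4, 63.7]
wrist_force: [-0.1, 0.3, 0.1]
gripper_width: 0.0851
grasp_force: 0.0
```

>>> carry_out --commands "85 0.2 0.15 0 0;85 0.35 0.25 0 0;85 0.35 0.25 0 0"

```text
time: 24.87
eef_pos: [0.5728, -0.1779, 0.2086]
orientation: [179.8, -0.3, 63.6]
wrist_force: [0.1, 0.2, 0.4]
gripper_width: 0.0849
grasp_force: 0.0
```

Run:
```python
from plan import *; from fit import *
c=arm.get_calibration("wrist");o=arm.observe();p,d=arm.grab_frame("wrist");cv2.imwrite("pics/w7.png",p[:,:,::-1]);W,ok=cloud(p,d,c)
print(o["eef_pos"])
m=ok&(np.hypot(W[...,0]-.643,W[...,1]+.147)<.045)&(W[...,2]>.006)&(W[...,2]<.06)
q=W[m];e=cv2.minEnclosingCircle((q[:,:2]*1000).astype(np.float32));print(e,q[:,2].max(),q[q[:,2].argmax()],len(q))
b=q[(q[:,2]>.015)&(q[:,2]<.03)];print(circ(q,np.array((.643,-.147)),.027,.014,.024))
v,u=np.nonzero(m);print(u.min(),u.max(),v.min(),v.max())
s,ss=cloud(*arm.grab_frame("side"),arm.get_calibration("side"));P=s[ss];print(circ(P,np.array((.379,-.278)),.0175,.045,.08,.03),P[np.hypot(P[:,0]-.379,P[:,1]+.279)<.015,2].max())
delta(.643,-.148,.16,63.3)
```

```text
[ 0.5728308  -0.17786755  0.20859816]
((641.3412475585938, -146.84066772460938), 27.18952751159668) 0.05212904155327985 [ 0.63786684 -0.1484381   0.05212904] 2662
(array([ 0.64317031, -0.14835475]), 142, np.float64(0.001772563734695975))
308 369 90 151
(array([ 0.37689237, -0.27907377]), 126, np.float64(0.0010123353410593763)) 0.09957782194005191
shift [0.426 0.346 0.32 ] roll 0.0001 rows 3
```

>>> carry_out --commands "85 0.2 0.17 0.15 0;85 0.42 0.342 0.3 0;85 0.42 0.342 0.38 0;85 0.42 0.342 0.38 0;85 0.42 0.342 0.38 0"

```text
time: 25.38
eef_pos: [0.6399, -0.1507, 0.1503]
orientation: [-179.8, 0.1, 63.2]
wrist_force: [-1.1, 0.0, 0.1]
gripper_width: 0.085
grasp_force: 0.0
```

Run:
```python
from plan import *
delta(.642,-.1475,.008,63.3)
```

```text
shift [0.025 0.003 0.949] roll -0.0003 rows 4
```

>>> carry_out --commands "85 0.022 0.003 0.2 0;85 0.022 0.003 0.45 0;85 0.022 0.003 0.7 0;85 0.022 0.003 0.88 0;85 0.022 0.003 0.94 0" --force 25

```text
time: 25.8
eef_pos: [0.6396, -0.1491, 0.0077]
orientation: [-179.7, 0.2, 63.1]
wrist_force: [0.1, 1.0, 0.4]
gripper_width: 0.0846
grasp_force: 0.0
```

>>> carry_out --commands "70 0 0 0 0;60 0 0 0 0;55 0 0 0 0;40 0 0 0 0;40 0 0 0 0"

```text
time: 26.22
eef_pos: [0.6459, -0.1479, 0.0138]
orientation: [179.7, -0.0, 63.2]
wrist_force: [-1.4, -0.4, 7.7]
gripper_width: 0.0506
grasp_force: 25.6
```

>>> carry_out --commands "40 0 0 0 0;40 0 0 0 0;40 0 0 0 0;40 0 0 0 0;40 0 0 0 0"

```text
time: 26.63
eef_pos: [0.6459, -0.1479, 0.0138]
orientation: [179.7, -0.0, 63.2]
wrist_force: [-0.6, -0.3, 7.2]
gripper_width: 0.0503
grasp_force: 25.6
```

>>> carry_out --commands "40 0 0 -0.03 0;40 0 0 -0.08 0;40 0 0 -0.15 0;40 0 0 -0.2 0;40 0 0 -0.2 0"

```text
time: 27.05
eef_pos: [0.6456, -0.1471, 0.0433]
orientation: [179.8, -0.1, 63.2]
wrist_force: [1.7, -0.1, -0.4]
gripper_width: 0.0502
grasp_force: 26.1
```

>>> carry_out --commands "40 0 0 -0.2 0;40 0 0 -0.45 0;40 0 0 -0.7 0;40 0 0 -0.9 0;40 0 0 -1 0"

```text
time: 27.47
eef_pos: [0.646, -0.1471, 0.1955]
orientation: [179.6, -0.1, 63.2]
wrist_force: [0.8, -0.3, -0.3]
gripper_width: 0.0498
grasp_force: 26.4
```

>>> carry_out --commands "40 0.15 -0.165 0 0;40 0.33 -0.365 0 0;40 0.51 -0.56 0 0;40 0.69 -0.76 0 0;40 0.748 -0.826 0 0"

```text
time: 27.88
eef_pos: [0.5812, 0.0168, 0.1912]
orientation: [-179.8, -0.2, 63.7]
wrist_force: [0.0, 0.9, 0.3]
gripper_width: 0.0501
grasp_force: 26.4
```

>>> carry_out --commands "40 0.17 -0.185 0 0;40 0.34 -0.375 0 0;40 0.51 -0.56 0 0;40 0.68 -0.75 0 0;40 0.748 -0.826 0 0"

```text
time: 28.3
eef_pos: [0.521, 0.1715, 0.1912]
orientation: [-179.9, -0.2, 63.6]
wrist_force: [-0.1, -0.5, -0.2]
gripper_width: 0.0503
grasp_force: 26.4
```

>>> carry_out --commands "40 0 0 0 0;40 0 0 0 0;40 0 0 0 0"

```text
time: 28.55
eef_pos: [0.5243, 0.1636, 0.1907]
orientation: [180.0, 0.1, 63.1]
wrist_force: [0.4, -1.6, -0.6]
gripper_width: 0.05
grasp_force: 26.4
```

Run:
```python
from plan import *; from fit import *
c=arm.get_calibration("wrist");o=arm.observe();p,d=arm.grab_frame("wrist");cv2.imwrite("pics/w8.png",p[:,:,::-1]);W,ok=cloud(p,d,c);P=W[ok]
Q=P[(P[:,2]<.07)]
print(o["eef_pos"],caddy(Q,(.5065,.1268),-27,*SHORT))
delta(.526,.1648,.06,63)
```

```text
[0.5242874  0.16355809 0.19065673] (array([  0.50552968,   0.12532298, -26.83342542]), np.float64(0.002175888788436763), 56191)
shift [0.015 0.004 0.871] roll 0.0002 rows 4
```

View pics/w8.png

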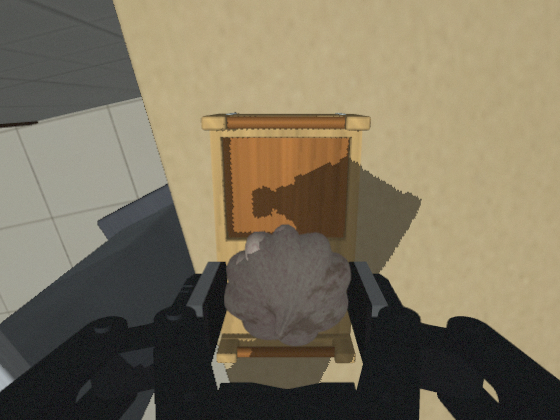

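>>> carry_out --commands "40 0.01 0.005 0.2 0;40 0.01 0.005 0.45 0;40 0.01 0.005 0.7 0;40 0.01 0.005 0.86 0;40 0.01 0.005 0.9 0"

```text
time: 29.02
eef_pos: [0.523, 0.1629, 0.0517]
orientation: [-179.8, 0.3, 63.1]
wrist_force: [-0.0, -0.1, 0.0]
gripper_width: 0.0505
grasp_force: 26.4
```

>>> carry_out --commands "40 0 0 0.06 0;40 0 0 0.12 0;40 0 0 0.17 0;40 0 0 0.2 0;40 0 0 0.2 0"

```text
time: 29.43
eef_pos: [0.5252, 0.1659, 0.0255]
orientation: [180.0, 0.0, 63.2]
wrist_force: [-0.0, 0.1, -1.8]
gripper_width: 0.0505
grasp_force: 26.4
```

>>> carry_out --commands "40 0 0 0.006 0;40 0 0 0.012 0;40 0 0 0.016 0;40 0 0 0.016 0"

```text
time: 29.77
eef_pos: [0.5253, 0.1661, 0.0236]
orientation: [180.0, -0.0, 63.2]
wrist_force: [-0.2, -0.9, -0.1]
gripper_width: 0.0504
grasp_force: 26.4
```

>>> carry_out --commands "40 0 0 0.006 0;40 0 0 0.01 0;40 0 0 0.01 0;40 0 0 0.01 0"

```text
time: 30.1
eef_pos: [0.5252, 0.166, 0.0219]
orientation: [180.0, -0.0, 63.2]
wrist_force: [0.2, -0.2, 0.7]
gripper_width: 0.0503
grasp_force: 26.5
```

>>> carry_out --commands "40 0 0 0.004 0;40 0 0 0.004 0;40 0 0 0.004 0"

```text
time: 30.35
eef_pos: [0.5252, 0.166, 0.0218]
orientation: [180.0, -0.0, 63.2]
wrist_force: [-1.2, -0.5, 5.9]
gripper_width: 0.0503
grasp_force: 26.8
```

>>> carry_out --commands "54 0 0 0 0;58 0 0 0 0;62 0 0 0 0;65 0 0 0 0;65 0 0 0 0"

```text
time: 30.77
eef_pos: [0.525, 0.166, 0.021]
orientation: [-180.0, 0.0, 63.2]
wrist_force: [0.5, -0.1, 0.4]
gripper_width: 0.065
grasp_force: 0.0
```

>>> carry_out --commands "66 0 0 -0.05 0;66 0 0 -0.15 0;66 0 0 -0.35 0;66 0 0 -0.6 0;66 0 0 -0.85 0"

```text
time: 31.18
eef_pos: [0.5242, 0.1658, 0.15]
orientation: [-179.9, 0.1, 63.2]
wrist_force: [-0.1, 0.1, -0.9]
gripper_width: 0.0662
grasp_force: 0.0
```

>>> carry_out --commands "85 0 0 -0.2 0;85 0 0 -0.4 0;85 0 0 -0.4 0;85 0 0 -0.4 0"

```text
time: 31.52
eef_pos: [0.5262, 0.1663, 0.211]
orientation: [179.8, -0.2, 63.2]
wrist_force: [0.1, 0.7, -0.5]
gripper_width: 0.0849
grasp_force: 0.0
```

Run:
```python
from plan import *; from fit import *
c=arm.get_calibration("wrist");o=arm.observe();p,d=arm.grab_frame("wrist");cv2.imwrite("pics/w9.png",p[:,:,::-1]);W,ok=cloud(p,d,c);P=W[ok]
q=P[(np.hypot(P[:,0]-.525,P[:,1]-.165)<.04)&(P[:,2]>.02)&(P[:,2]<.08)];print("garlic",q[q[:,2].argmax()],cv2.minEnclosingCircle((q[:,:2]*1000).astype(np.float32)))
print(o["eef_pos"]);delta(.50,-.38,.21,63.2)
for n in("scene","side"):
    W,ok=cloud(*arm.grab_frame(n),arm.get_calibration(n));P=W[ok]
    m=(np.hypot(P[:,0]-.554,P[:,1]+.41)<.055)&(P[:,2]>.078)&(P[:,2]<.09)
    print(cv2.minAreaRect((P[m,:2]*1000).astype(np.float32)),m.sum())
```

```text
garlic [0.52328581 0.16476636 0.05976638] ((526.20703125, 165.69534301757812), 26.75737953186035)
[0.5261581  0.16633266 0.21096461]
shift [-3.324  1.49  -0.004] roll 0.0 rows 14
((553.5475463867188, -411.79876708984375), (59.42233657836914, 38.313812255859375), 52.964073181152344) 211
((553.8650512695312, -408.32269287109375), (56.62751007080078, 39.742061614990234), 54.6418342590332) 267
```

>>> carry_out --commands "85 -0.2 0.09 0 0;85 -0.45 0.2 0 0;85 -0.7 0.31 0 0;85 -0.83 0.372 0 0;85 -0.83 0.372 0 0"

```text
time: 32.08
eef_pos: [0.5173, 0.0225, 0.2069]
orientation: [-179.9, 0.3, 62.7]
wrist_force: [0.7, -0.2, 0.5]
gripper_width: 0.0848
grasp_force: 0.0
```

>>> carry_out --commands "85 -0.24 0.11 0 0;85 -0.48 0.215 0 0;85 -0.7 0.31 0 0;85 -0.83 0.372 0 0;85 -0.83 0.372 0 0"

```text
time: 32.5
eef_pos: [0.5111, -0.1124, 0.2071]
orientation: [-179.9, 0.2, 62.8]
wrist_force: [-0.9, 0.1, -0.6]
gripper_width: 0.0852
grasp_force: 0.0
```

>>> carry_out --commands "85 -0.24 0.11 0 0;85 -0.48 0.215 0 0;85 -0.7 0.31 0 0;85 -0.83 0.372 0 0;85 -0.83 0.372 0 0"

```text
time: 32.92
eef_pos: [0.505, -0.2481, 0.2072]
orientation: [-179.9, 0.2, 62.8]
wrist_force: [0.7, -0.2, 0.3]
gripper_width: 0.0852
grasp_force: 0.0
```

>>> carry_out --commands "85 -0.24 0.11 0 0;85 -0.48 0.215 0 0;85 -0.7 0.31 0 0;85 -0.83 0.372 0 0;85 -0.83 0.372 0 0"

```text
time: 33.33
eef_pos: [0.4987, -0.3838, 0.207]
orientation: [-180.0, 0.1, 62.9]
wrist_force: [0.2, -0.5, -0.1]
gripper_width: 0.085
grasp_force: 0.0
```

>>> carry_out --commands "85 0 0 0 0;85 0 0 0 0;85 0 0 0 0"

```text
time: 33.58
eef_pos: [0.5011, -0.3761, 0.2083]
orientation: [-179.9, -0.1, 63.4]
wrist_force: [-0.7, 0.5, 0.2]
gripper_width: 0.0854
grasp_force: 0.0
```

Run:
```python
from plan import *
c=arm.get_calibration("wrist");o=arm.observe();p,d=arm.grab_frame("wrist");cv2.imwrite("pics/w10.png",p[:,:,::-1]);W,ok=cloud(p,d,c);P=W[ok]
m=(np.hypot(P[:,0]-.554,P[:,1]+.41)<.06)&(P[:,2]>.078)&(P[:,2]<.09)
print(o["eef_pos"],cv2.minAreaRect((P[m,:2]*1000).astype(np.float32)),m.sum());delta(.554,-.410,.15,55.5)
```

```text
[ 0.50106499 -0.37610339  0.20826996] ((556.0447387695312, -409.93359375), (55.48757553100586, 37.346439361572266), 56.19908905029297) 3488
shift [-0.042  0.416  0.39 ] roll 0.022 rows 3
```

View pics/w10.png

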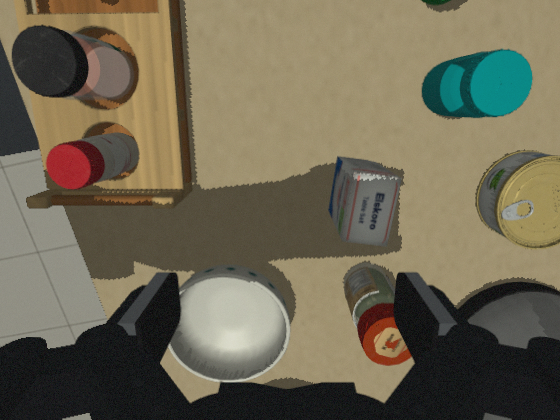

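>>> carry_out --commands "85 -0.02 0.2 0.1 0.01;85 -0.04 0.422 0.25 0.02;85 -0.04 0.422 0.38 0.02;85 -0.04 0.422 0.38 0.02;85 -0.04 0.422 0.38 0.02" --force 30

```text
time: 34.05
eef_pos: [0.5533, -0.4109, 0.1505]
orientation: [-179.8, -0.0, 56.2]
wrist_force: [0.3, 0.1, 1.2]
gripper_width: 0.0848
grasp_force: 0.0
```

Run:
```python
from plan import *
c=arm.get_calibration("wrist");p,d=arm.grab_frame("wrist");W,ok=cloud(p,d,c);P=W[ok]
m=(np.hypot(P[:,0]-.554,P[:,1]+.41)<.05)&(P[:,2]>.078)&(P[:,2]<.09)
print(cv2.minAreaRect((P[m,:2]*1000).astype(np.float32)),m.sum());delta(.555,-.410,.036,56.2)
```

```text
((556.4530029296875, -410.1991271972656), (55.92146301269531, 36.23688888549805), 56.1450309753418) 5341
shift [0.014 0.    0.774] roll -0.0002 rows 3
```

>>> carry_out --commands "85 0.01 0.005 0.15 0;85 0.01 0.005 0.35 0;85 0.01 0.005 0.6 0;85 0.01 0.005 0.73 0;85 0.01 0.005 0.76 0"

```text
time: 34.52
eef_pos: [0.5531, -0.4106, 0.0357]
orientation: [-179.7, -0.0, 56.1]
wrist_force: [-1.3, -0.2, 0.0]
gripper_width: 0.0849
grasp_force: 0.0
```

>>> carry_out --commands "75 0 0 0 0;65 0 0 0 0;55 0 0 0 0;48 0 0 0 0;34 0 0 0 0"

```text
time: 34.93
eef_pos: [0.5562, -0.4129, 0.0397]
orientation: [179.8, 0.0, 56.0]
wrist_force: [2.2, -0.5, 1.9]
gripper_width: 0.039
grasp_force: 30.9
```

>>> carry_out --commands "34 0 0 0 0;34 0 0 0 0;34 0 0 0 0;34 0 0 0 0;34 0 0 0 0"

```text
time: 35.35
eef_pos: [0.5563, -0.4129, 0.0397]
orientation: [179.8, 0.0, 56.0]
wrist_force: [-1.4, 0.8, 6.8]
gripper_width: 0.0392
grasp_force: 31.5
```

>>> carry_out --commands "34 0 0 -0.03 0;34 0 0 -0.08 0;34 0 0 -0.15 0;34 0 0 -0.2 0;34 0 0 -0.2 0"

```text
time: 35.77
eef_pos: [0.5568, -0.4131, 0.0704]
orientation: [179.8, -0.0, 56.0]
wrist_force: [0.8, -0.8, 0.2]
gripper_width: 0.0391
grasp_force: 30.8
```

>>> carry_out --commands "34 0 0 -0.2 0;34 0 0 -0.45 0;34 0 0 -0.7 -0.01;34 0 0 -0.85 -0.02;34 0 0 -0.88 -0.02"

```text
time: 36.18
eef_pos: [0.5579, -0.4138, 0.2056]
orientation: [179.5, 0.1, 63.3]
wrist_force: [0.4, -0.9, -0.2]
gripper_width: 0.0392
grasp_force: 30.7
```

>>> carry_out --commands "34 0.12 -0.085 0 0;34 0.28 -0.2 0 0;34 0.46 -0.325 0 0;34 0.64 -0.453 0 0;34 0.679 -0.481 0 0"

```text
time: 36.6
eef_pos: [0.536, -0.2813, 0.1991]
orientation: [-179.7, -0.2, 63.6]
wrist_force: [0.4, 1.0, -0.1]
gripper_width: 0.039
grasp_force: 30.8
```

>>> carry_out --commands "34 0.14 -0.1 0 0;34 0.3 -0.212 0 0;34 0.46 -0.325 0 0;34 0.64 -0.453 0 0;34 0.679 -0.481 0 0"

```text
time: 37.02
eef_pos: [0.5171, -0.1587, 0.1992]
orientation: [-179.8, -0.2, 63.6]
wrist_force: [-0.1, 0.8, -0.8]
gripper_width: 0.0392
grasp_force: 30.8
```

>>> carry_out --commands "34 0.14 -0.1 0 0;34 0.3 -0.212 0 0;34 0.46 -0.325 0 0;34 0.64 -0.453 0 0;34 0.679 -0.481 0 0"

```text
time: 37.43
eef_pos: [0.4985, -0.036, 0.1994]
orientation: [-179.9, -0.1, 63.6]
wrist_force: [0.1, 0.2, -0.5]
gripper_width: 0.0395
grasp_force: 30.8
```

>>> carry_out --commands "34 0.14 -0.1 0 0;34 0.3 -0.212 0 0;34 0.46 -0.325 0 0;34 0.64 -0.453 0 0;34 0.679 -0.481 0 0"

```text
time: 37.85
eef_pos: [0.4802, 0.0872, 0.1996]
orientation: [-179.9, -0.2, 63.6]
wrist_force: [0.4, 0.7, -0.8]
gripper_width: 0.0392
grasp_force: 30.8
```

>>> carry_out --commands "34 0 0 0 0;34 0 0 0 0;34 0 0 0 0"

```text
time: 38.1
eef_pos: [0.4813, 0.0795, 0.1993]
orientation: [180.0, 0.1, 63.1]
wrist_force: [0.2, 0.0, -0.4]
gripper_width: 0.0395
grasp_force: 30.8
```

Run:
```python
from plan import *; from fit import *
c=arm.get_calibration("wrist");o=arm.observe();p,d=arm.grab_frame("wrist");cv2.imwrite("pics/w11.png",p[:,:,::-1]);W,ok=cloud(p,d,c);P=W[ok]
e=o["eef_pos"];q=P[(np.hypot(*(P[:,:2]-e[:2]).T)<.045)&(P[:,2]>e[2]+.038)&(P[:,2]<e[2]+.05)]
print(e,len(q));
if len(q): print(cv2.minAreaRect((q[:,:2]*1000).astype(np.float32)))
print(caddy(P[P[:,2]<.07],(.506,.1262),-27,*SHORT))
delta(.483,.0807,.065,63.2)
```

```text
[0.48131505 0.07954728 0.19933898] 18862
((486.5268249511719, 88.51971435546875), (59.39527130126953, 69.17637634277344), 21.630874633789062)
(array([  0.50571074,   0.12583179, -26.97053125]), np.float64(0.002617683143450844), 61539)
shift [0.012 0.006 0.896] roll -0.0004 rows 4
```

View pics/w11.png

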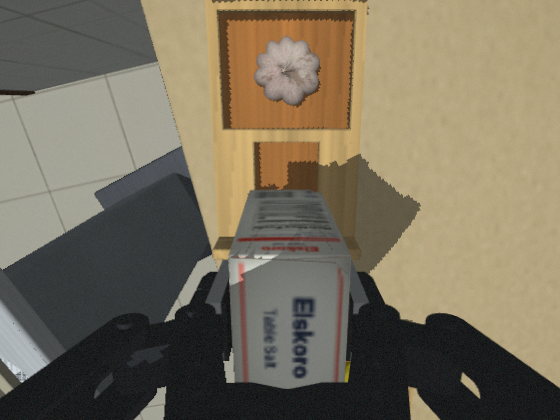

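>>> carry_out --commands "34 0.01 0.006 0.15 0;34 0.01 0.006 0.4 0;34 0.01 0.006 0.65 0;34 0.01 0.006 0.84 0;34 0.01 0.006 0.88 0"

```text
time: 38.57
eef_pos: [0.4801, 0.08, 0.0638]
orientation: [-179.7, 0.3, 63.1]
wrist_force: [0.2, -0.6, 0.5]
gripper_width: 0.0393
grasp_force: 30.7
```

>>> carry_out --commands "34 0 0 0.03 0;34 0 0 0.06 0;34 0 0 0.09 0;34 0 0 0.11 0;34 0 0 0.11 0"

```text
time: 38.98
eef_pos: [0.4832, 0.0824, 0.0517]
orientation: [179.9, -0.0, 63.2]
wrist_force: [-0.6, 0.1, -0.9]
gripper_width: 0.0389
grasp_force: 30.7
```

>>> carry_out --commands "34 0 0 0.006 0;34 0 0 0.012 0;34 0 0 0.012 0;34 0 0 0.012 0"

```text
time: 39.32
eef_pos: [0.4828, 0.0825, 0.0496]
orientation: [180.0, -0.0, 63.2]
wrist_force: [-0.1, 0.5, -1.4]
gripper_width: 0.0392
grasp_force: 30.7
```

>>> carry_out --commands "34 0 0 0.006 0;34 0 0 0.012 0;34 0 0 0.012 0;34 0 0 0.012 0"

```text
time: 39.65
eef_pos: [0.4827, 0.0825, 0.0476]
orientation: [180.0, -0.0, 63.2]
wrist_force: [0.2, 0.3, 0.7]
gripper_width: 0.0393
grasp_force: 30.8
```

>>> carry_out --commands "34 0 0 0.004 0;34 0 0 0.004 0;34 0 0 0.004 0"

```text
time: 39.9
eef_pos: [0.4827, 0.0825, 0.0476]
orientation: [180.0, -0.0, 63.2]
wrist_force: [-1.3, 0.2, 8.5]
gripper_width: 0.0389
grasp_force: 31.7
```

On the floor; release, lift and check.

>>> carry_out --commands "42 0 0 -0.003 0;46 0 0 -0.003 0;55 0 0 -0.003 0;70 0 0 -0.003 0;75 0 0 -0.003 0"

```text
time: 40.32
eef_pos: [0.4826, 0.0824, 0.0473]
orientation: [-180.0, 0.0, 63.2]
wrist_force: [-0.4, -0.7, -0.5]
gripper_width: 0.0745
grasp_force: 0.0
```

>>> carry_out --commands "78 0 0 -0.05 0;78 0 0 -0.2 0;78 0 0 -0.45 0;78 0 0 -0.7 0;78 0 0 -0.95 0"

```text
time: 40.73
eef_pos: [0.4819, 0.0824, 0.1918]
orientation: [-179.9, 0.0, 63.2]
wrist_force: [1.1, -0.0, -0.1]
gripper_width: 0.0781
grasp_force: 0.0
```

>>> carry_out --commands "85 0 0 -0.2 0;85 0 0 -0.4 0;85 0 0 -0.4 0;85 0 0 -0.4 0"

```text
time: 41.07
eef_pos: [0.4836, 0.0826, 0.252]
orientation: [179.8, -0.1, 63.2]
wrist_force: [-1.2, -0.6, -0.2]
gripper_width: 0.0848
grasp_force: 0.0
```

>>> carry_out --commands "85 0 0.25 0 0;85 0 0.5 0 0;85 0 0.75 0 0;85 0 0.9 0 0;85 0 0.9 0 0"

```text
time: 41.48
eef_pos: [0.6062, 0.0175, 0.2476]
orientation: [180.0, 0.1, 62.9]
wrist_force: [1.5, -1.1, -0.3]
gripper_width: 0.085
grasp_force: 0.0
```

Run:
```python
from plan import *
a,_=arm.grab_frame("scene");b,_=arm.grab_frame("side")
f=lambda i,x,y,w,h:cv2.resize(i[y:y+h,x:x+w,::-1],(400,400),interpolation=cv2.INTER_CUBIC)
cv2.imwrite("pics/end.png",np.hstack([f(a,130,110,200,200),f(b,120,120,200,200)]))
```

```text
(no output)
```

View pics/end.png

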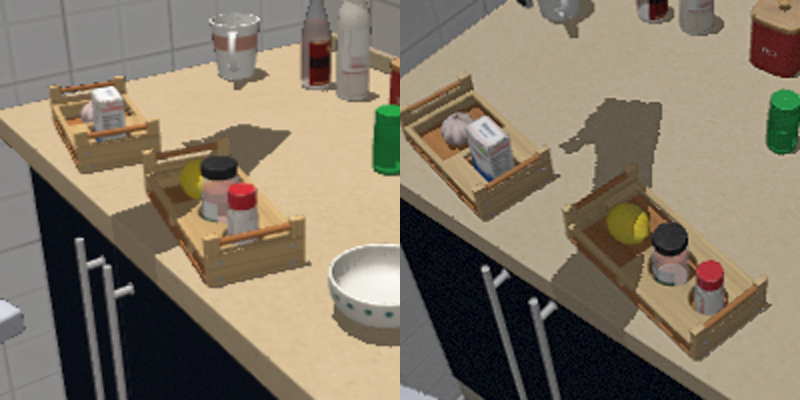

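Both caddies are made up. The garlic (455,130) and carton (490,145) are in the short one, and the lemon (628,222), jar (668,250) and shaker (708,285) are in the long one, with everything upright.

```bash
python3 -c "
from station import arm
print(arm.finish_job())"
```

```text
the job is handed in; nothing more can be done
None
```

I handed the job in at about 41 s: the lemon, black-capped jar and shaker are in the long caddy, the garlic and carton are in the short caddy, all upright in the last camera check, and I did not move the spice jar or the bowl.

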